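# Start and run down the wing nut of a form tie

## Robot

A 7-joint arm with a two-finger parallel gripper is mounted at the origin on the work surface. World frame = base frame: x ahead of the robot, y to its left, z up, the work surface at z = 0. Lengths are in m, angles in rad, forces in N, time in s.
With the tool pointing down it reaches from about 0.4 to 0.875 m from the base axis. Payload 19.3 kg.
Tool frame: the origin (TCP) lies where the fingers leave the gripper's body, on its centre line; the fingertips stand bot.tip_reach ahead of it and the grasp point (between the pads) lies 54 mm ahead of it (bot.tip_reach is the distance from the TCP to the fingertips, in m); z points along the fingers, y is the line along which they close (so a half turn about z gives the same grasp; the last joint's range is limited). The gripper opens to 85 mm and grips with 20 to 120 N. Pads are 22 mm wide; open, the fingers measure 114 mm over their backs; the gripper's body (76 mm by 85 mm) begins 54 mm behind the grasp point. The pads swing forward as they close: fully open they stand 13 mm farther back than shut.
Start: joints at [1.225, 0.521, -0.036, 1.599, 0.021, 1.021, -0.113], TCP at [0.17, -0.601, 0.304] pointing down, gripper open.
Joint ranges: [-2.91, 2.91], [-0.3, 2.13], [-1.5, 1.42], [0.17, 2.43], [-1.26, 4.41], [0.16, 1.93], [-2.52, 2.52]. Speed limits (rad/s): [1.89, 1.89, 2.39, 2.39, 3.01, 3.01, 3.01].

## Interface

Orientations are given as [roll, pitch, yaw] about the fixed x, y, z axes, in that order (R = Rz(yaw) Ry(pitch) Rx(roll)).
In Python, from workcell import bot gives the robot as it stands. The module is installed in compiled form; this text tells all that it offers.
- The arm moves only by the shell command python3 -m jog 'ROWS' [FORCE]. ROWS is JSON, a list that holds one entry, the list of rows, each a list of 7 numbers: the shift along the tool's x, y, z in mm, then the turn, a rotation vector about the tool's x, y, z in rad, then the opening, from 0 (shut) to 1 (fully open). In form: [[[tx, ty, tz, wx, wy, wz, fingers], ...]]. A call has 1 to 5 rows; each row shifts and turns the commanded pose from where the row before left it, along the tool's axes as they then stand; what a row does not reach is not made up. A row lasts 1/10 s, in which the tool goes at most 50 mm and 8.59 degrees, less where a joint would pass 70% of its speed; a pose out of reach is approached as far as the arm can. A call is refused whole if a number of a shift passes 50 or a number of a turn 0.15, either way. A call with a gripper value outside its range is refused whole. The fingers move at their own pace and stop on an object; FORCE is the grip in N (left out, the last holds). Time passes only in rows, so rows that do not move let the fingers close. It gives the time, the measured TCP pose, the force, the opening and the grip force at its end, in the units of the state.
- bot.observe(): the state, without advancing time (a new reading comes with each control period).
- bot.grab_frame(name): name is "scene" or "top" or "wrist"; returns a dict with "img" (480x640x3 uint8, red, green, blue), "intrinsics" (3x3 intrinsics, pixels), "R" (3x3) and "t" (3): a world point X has camera coordinates R X + t; the wrist camera has in their place "tool_from_camera" (4x4, takes a point from camera to tool coordinates, whose origin is the TCP and whose axes are the flange's). Camera axes: x right, y down, z forward; pixel columns grow to the right and rows downward; lengths in m; the calibration is good to about 2 mm. A picture is of the moment at which its call begins: read the wrist's pose just before it. There is no depth.
- bot.job_done(): hands the job in; it is judged then, once.
Trained networks look in a picture, given as the dict that the camera call returned (one of the last four; its "shot" number tells which), for a name from the list of things; names that differ only in an ending like _2 or _b are one class to them, and where a whole thing is asked for, a point or a joint stands for the part that bears it (a point fixed in the world has none). Each returns a list of dicts, best first, with "conf" (0 to 1); they miss things now and then, are a little off and sometimes report something else, mostly with a low value. They report only what shows in the picture. A call takes as long as a camera call. They do not tell look-alikes from the thing itself.
- bot.trace(query, picture): "region" (480x640 bool, what is visible of it).
- bot.spot_point(query, picture): "xyz" ([x, y, z] in m, in world coordinates, good to about 4 mm: a listed point, or the origin of a listed thing).
The state is a dict: "clock": time; "qpos": joint angles; "qd": joint speeds; "joint_efforts": joint torques, N m; "position": TCP position; "tool_rot": TCP orientation; "force": force on the tool from outside, world axes, zero at the start; "moment": the same for the moment, N m; "grip_width": finger opening in m; "finger_force": force on a finger pad.
Only numpy, scipy, OpenCV 4.12 (cv2) and the standard library are available. Lean on these libraries where they do the work, as an engineer would, in place of code of your own. Each camera call takes 0.05 s, during which the arm holds its last target. There are 200 camera calls.

## Task

The brass wing nut is only sitting on the end of the stud of the form panel, with its thread not yet caught. Without lifting it off, turn it gently backward (anticlockwise from above) until you feel it drop into the thread start, then turn it forward (clockwise) to run it down until it is snug and stays tight on the steel plate, never forcing it. Let go of it, and leave the hammer, the can and the carton where they are.

Things in the scene. Friction and masses are not known exactly. Their poses are not given: they have to be found in the camera images.
- nut_grip (a point): Point to grip, on the axis of the closed-top brass wing nut, 56 mm above its underside. The upright fin is 12 mm thick along y (close the fingers along y), 104 mm from wing tip to wing tip along x; it rises from 20 mm below this point (top of the round hub) to 16 mm above it. z is up.
- nut: The nut, loose, about 0.45 kg: hub 54 mm across, 36 mm high, hiding the stud's end. Origin: centre of the underside. Three inner lugs rest on the stud's flat end (1.3 mm sideways play); right-hand thread, three starts. Forward turning first meets a hard stop. Backward, after 0.4 to 1.1 rad, it drops 7 to 9 mm by its weight if not held up; 0.4 rad further back is a hard stop.
- nut_foot (a point): Centre of the nut's underside, 56 mm below nut_grip, same axes; 11 to 13.5 mm above the steel plate at the start. After the drop, forward turning lowers it 4.3 mm per rad; it meets the plate after some 0.6 to 1.5 rad and 0.2 to 0.5 rad more wedges it tight, held by friction of the thread (stop at a turning moment of 0.2 to 0.5 N m; 1 N m forces the thread).
- seat (a point): On the upper face of the steel plate (110 by 200 mm, 8 mm thick), on the stud's axis, 64 mm above the bench. The stud is 39 mm across and ends about 22 mm above this point. z is up, x along the battens. Where round the stud the thread starts lie is hidden under the nut and unrelated to the yaw of panel or wings.
- panel: Plywood form panel, 260 by 240 mm, with two timber battens along x bridged by the steel plate, all fixed on the bench. Origin: centre of its underside on the bench, 64 mm below seat.
- hammer_mid (a point): Hammer 260 mm long lying on the bench: a bystander to be left alone. Point 15 mm above the bench near its middle.
- can_mid (a point): Upright can, 66 mm across and 120 mm high, a bystander to be left alone. Point at its centre.
- carton_mid (a point): Cardboard carton 90 by 120 by 70 mm, a bystander to be left alone. Point at its centre.
Things that resemble listed ones, but are neither listed nor needed, are in the scene too. What is shaped like the nut but orange is not meant.

How it is judged:
On the way, in this order (a step that is already met when the one before it is completed fails the run):
1. the nut has dropped into the thread start: its underside is less than 7.5 mm above the steel plate (z of nut_foot in the frame of seat below 0.0075 m), for 0.1 s.
2. the nut is run down and snug: its underside within 1.5 mm of the steel plate and pressed on it with more than 8 N (z of nut_foot in the frame of seat below 0.0015 m and contact force between nut and panel above 8 N), for 0.2 s.
At the end, for the whole second after the job is handed in: The wing nut, released and still, sits upright on the steel plate, its underside within 1.5 mm of it, on the stud's axis within 4 mm, tilted less than 0.05 rad, and the thread keeps it pressed on the plate with more than 8 N (all of step 2 and horizontal distance between nut_foot and seat below 0.004 m and angle between nut_foot's own z axis and vertical below 0.05 rad and linear speed of nut below 0.01 m/s); the robot touches nothing.
It fails at once if the nut lifted more than about 5 mm above where it started, as if taken off the stud (z of nut_foot in the frame of seat above 0.018 m).
It fails at once if the nut and stud pressed together with more than 100 N (thread forced) (contact force between nut and stud above 100 N).
It fails at once if the hammer moved more than 20 mm (distance of hammer_mid from where it was at the start of the episode above 0.02 m).
It fails at once if the can moved more than 20 mm (distance of can_mid from where it was at the start of the episode above 0.02 m).
It fails at once if the carton moved more than 20 mm (distance of carton_mid from where it was at the start of the episode above 0.02 m).
It also fails if it takes over 48 s, if anything falls off the work surface, if the arm or the gripper's body presses on something with over 40 N, if the wrist force passes 120 N, or if a joint passes its speed limit or range.

## Working session

There is one attempt and no reset: what is moved stays moved. The work goes in short steps, Python scripts to look and compute and a shell command to move; the robot and the scene stay as the last step left them, time stands still between calls to the robot, and variables do not carry over. Pictures are saved under pics/ and viewed, at most 10 in all, crops included, and the job is handed in when it is done.

```bash
mkdir -p pics; python3 - <<'E'
from workcell import bot
import cv2
s=bot.observe();print(s, bot.tip_reach)
for c in ["scene","top"]:
    f=bot.grab_frame(c);cv2.imwrite(f"pics/{c}0.png",f["img"][:,:,::-1])
    for q in ["nut_grip","nut","seat","panel","hammer_mid","can_mid","carton_mid"]:
        print(c,q,[(d["conf"],d["xyz"]) for d in bot.spot_point(q,f)][:3])
E
```

```text
{'clock': 0.0, 'qpos': array([ 1.22478602,  0.52203371, -0.03632517,  1.60001756,  0.02119237,
        1.0211042 , -0.11283093]), 'qd': array([ 1.01100218e-03, -5.94976459e-04,  1.67758257e-04, -2.15119284e-03,
        3.59454214e-04, -3.33479799e-05,  8.09811941e-04]), 'joint_efforts': array([-1.62222937e-04, -9.27125287e+01,  1.97964147e+00, -3.69936812e+01,
        1.78117049e-02,  8.09679885e-03, -3.70414909e-05]), 'position': array([ 0.17010196, -0.60113261,  0.30331001]), 'tool_rot': array([-3.14041726e+00,  7.95175684e-05,  2.75763707e-01]), 'force': array([ 0.33985647, -0.00662426, -0.55952998]), 'moment': array([-0.01668889,  0.0084179 ,  0.0127891 ]), 'finger_force': 0.0, 'grip_width': 0.08511525437789746} 0.0726
scene nut_grip [(0.93, [0.3659, -0.3101, 0.0538]), (0.83, [0.5456, -0.0253, 0.1314]), (0.48, [0.5442, -0.0247, 0.0727])]
scene nut [(0.7, [0.5439, -0.0249, 0.0751]), (0.66, [0.3635, -0.3124, 0.0022])]
scene seat [(0.61, [0.5398, -0.0302, 0.0624])]
scene panel [(0.81, [0.5419, -0.0294, -0.0071]), (0.36, [0.5455, -0.027, 0.0774])]
scene hammer_mid [(0.65, [0.5413, -0.0229, 0.0779]), (0.62, [0.4849, 0.1999, 0.0157])]
scene can_mid [(0.69, [0.5257, -0.213, 0.0636])]
scene carton_mid [(0.59, [0.6974, -0.2311, 0.0339])]
top nut_grip [(0.86, [0.3621, -0.3053, 0.0546]), (0.61, [0.545, -0.0237, 0.133])]
top nut [(0.8, [0.5422, -0.0222, 0.0759]), (0.65, [0.3625, -0.3047, -0.0025])]
top seat [(0.63, [0.544, -0.02, 0.0654])]
top panel [(0.77, [0.5446, -0.0232, 0.0034]), (0.46, [0.7002, -0.2353, 0.0361])]
top hammer_mid [(0.88, [0.4801, 0.2004, 0.0108])]
top can_mid []
top carton_mid [(0.8, [0.7009, -0.2338, 0.0368])]
```

View pics/top0.png

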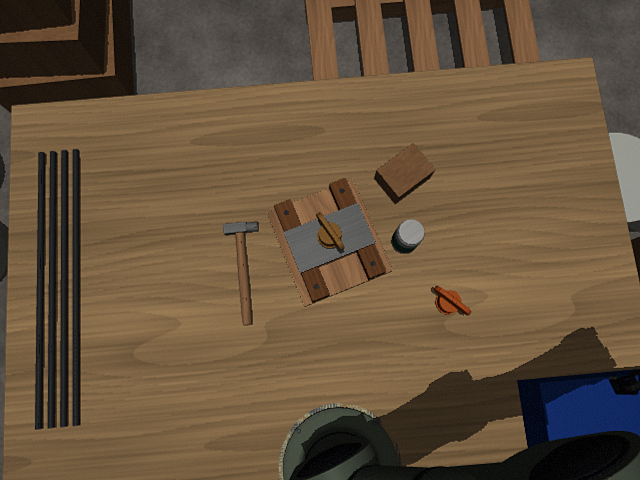

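View pics/scene0.png

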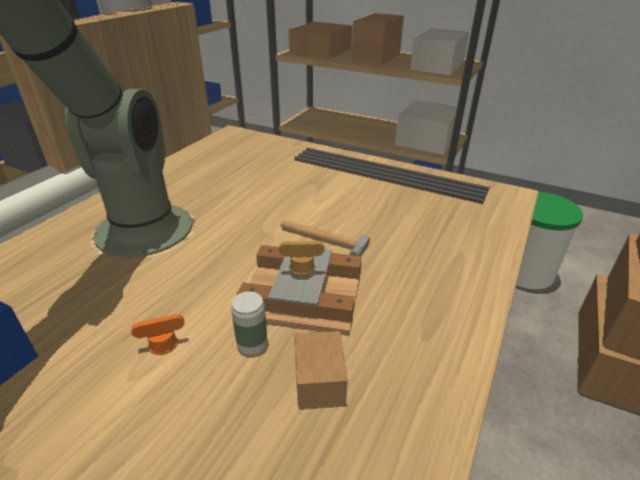

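The brass nut sits on the plate at top-view pixel (330,231); the orange look-alike is at (450,300). Next I'll get the wing yaw and the move deltas.

```bash
cat > h.py <<'E'
from workcell import bot
import numpy as np, cv2
from scipy.spatial.transform import Rotation as Ro
def plane(f,uv,z):
    K,R,t=f["intrinsics"],np.array(f["R"]),np.array(f["t"]);c=-R.T@t
    d=(R.T@np.linalg.inv(K)@np.c_[uv,np.ones(len(uv))].T).T
    return c+d*((z-c[2])/d[:,2])[:,None]
def need(xyz,yaw):
    s=bot.observe();R=Ro.from_euler("xyz",s["tool_rot"])
    d=R.inv().apply(np.array(xyz)-s["position"])*1000
    r=(R.inv()*Ro.from_euler("xyz",[np.pi,0,yaw])).as_rotvec()
    return d.round(1),r.round(3)
def st():
    s=bot.observe();print("t",s["clock"].__round__(2),"pos",s["position"].round(4),"rot",s["tool_rot"].round(3),"F",s["force"].round(1),"M",s["moment"].round(2),"w",round(s["grip_width"],4),s["finger_force"],"q7",s["qpos"][6].round(2));return s
E
python3 - <<'E'
from h import *
f=bot.grab_frame("top")
for d in bot.trace("nut",f):
    m=d["region"];v,u=np.nonzero(m)
    # brass wing: bright part; fit by min area rect and by PCA
    P=plane(f,np.c_[u,v],0.14)[:,:2];w,V=np.linalg.eigh(np.cov(P.T))
    print(d["conf"],m.sum(),u.mean(),v.mean(),P.mean(0),w**.5,np.arctan2(V[1,1],V[0,1]))
P=plane(f,np.array([[320,213],[341,248.]]),0.147);print(P)
print(need([.544,-.024,.25],.55))
E
```

```text
0.95 586 449.9607508532423 302.320819112628 [ 0.35250943 -0.27831741] [0.01304064 0.02031603] 1.0055025996258526
0.78 611 329.24386252045826 233.06873977086744 [ 0.53676551 -0.02137843] [0.01307053 0.02290675] -2.7213535684996666
[[ 0.58473564 -0.00416977  0.147     ]
 [ 0.49778767 -0.04467081  0.147     ]]
(array([ 516.9, -453.8,   53.9]), array([-0.   , -0.   , -0.274]))
```

```bash
R='[34,-30,0,0,0,0,1]'; python3 -m jog '[[[34,-30,0,0,0,0,1],[34,-30,0,0,0,0,1],[34,-30,0,0,0,0,1],[34,-30,0,0,0,0,1],[34,-30,0,0,0,0,1]]]' 40; python3 -m jog '[[[34,-30,0,0,0,0,1],[34,-30,0,0,0,0,1],[34,-30,0,0,0,0,1],[34,-30,0,0,0,0,1],[34,-30,0,0,0,0,1]]]'; python3 -m jog '[[[34,-30,0,0,0,0,1],[34,-30,0,0,0,0,1],[34,-30,0,0,0,0,1],[0,0,0,0,0,-0.07,1],[0,0,0,0,0,-0.07,1]]]'
python3 -c "
from h import *
st();print(need([.544,-.024,.25],.43))"
```

```text
clock: 1.4
position: [0.2936, -0.4092, 0.3041]
tool_rot: [3.141, -0.0, 0.276]
force: [0.7, -0.4, 0.9]
grip_width: 0.0851
finger_force: 0.0
clock: 1.9
position: [0.4164, -0.2185, 0.3042]
tool_rot: [3.141, -0.0, 0.276]
force: [1.1, -1.1, 0.2]
grip_width: 0.0853
finger_force: 0.0
clock: 2.4
position: [0.4898, -0.1043, 0.3038]
tool_rot: [-3.141, -0.0, 0.421]
force: [-1.0, -1.8, 0.5]
grip_width: 0.0852
finger_force: 0.0
t 2.4 pos [ 0.4898 -0.1043  0.3038] rot [-3.141 -0.     0.421] F [-1.  -1.8  0.5] M [-0.08  0.05 -0.05] w 0.0852 0.0 q7 -1.18
(array([ 82.2, -51.1,  53.8]), array([-0.   , -0.   , -0.009]))
```

```bash
python3 -m jog '[[[27,-17,11,0,0,0,1],[27,-17,11,0,0,0,1],[28,-17,11,0,0,0,1],[0,0,0,0,0,0,1]]]'
python3 - <<'E'
from h import *
s=st();f=bot.grab_frame("wrist");cv2.imwrite("pics/w1.png",f["img"][:,:,::-1])
R=Ro.from_euler("xyz",s["tool_rot"]).as_matrix();T=np.array(f["tool_from_camera"])
Rw=R@T[:3,:3];c=R@T[:3,3]+s["position"]
f2=dict(f,R=Rw.T,t=-Rw.T@c)
for q in ["nut_grip","seat","nut"]: print(q,[(d["conf"],d["xyz"]) for d in bot.spot_point(q,f)][:3])
for d in bot.trace("nut",f)[:2]:
    m=d["region"];v,u=np.nonzero(m);print(d["conf"],m.sum(),u.mean(),v.mean())
print(cv2.projectPoints(np.array([[.544,-.024,.148]]),cv2.Rodrigues(Rw.T)[0],-Rw.T@c,f["intrinsics"],None)[0])
E
```

```text
clock: 2.8
position: [0.5449, -0.0221, 0.2696]
tool_rot: [-3.139, -0.0, 0.42]
force: [-0.4, -0.8, 0.0]
grip_width: 0.0853
finger_force: 0.0
t 2.8 pos [ 0.5449 -0.0221  0.2696] rot [-3.139 -0.     0.42 ] F [-0.4 -0.8  0. ] M [-0.01  0.04  0.02] w 0.0853 0.0 q7 -1.37
nut_grip [(0.79, [0.363, -0.3025, 0.0616]), (0.62, [0.5472, -0.0204, 0.1323])]
seat []
nut [(0.98, [0.5436, -0.0296, 0.0757])]
0.74 212 495.6933962264151 465.41509433962267
0.73 6750 319.33896296296297 247.61244444444444
[[[319.01903815 268.13437178]]]
```

View pics/w1.png

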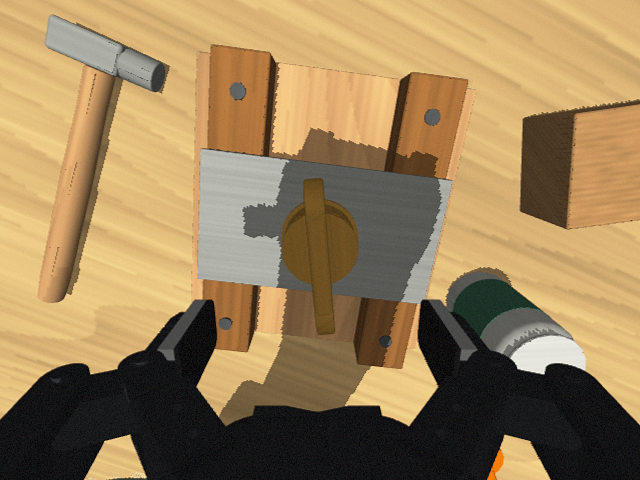

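The wing in the wrist view runs from (314,180) to (326,332), nearly along tool x.

```bash
python3 - <<'E'
from h import *
s=st();f=bot.grab_frame("wrist")
R=Ro.from_euler("xyz",s["tool_rot"]).as_matrix();T=np.array(f["tool_from_camera"])
Rw=R@T[:3,:3];c=R@T[:3,3]+s["position"]
f2=dict(f,R=Rw.T,t=-Rw.T@c)
P=plane(f2,np.array([[314,181],[325.5,332.]]),0.147);print(P,P.mean(0),np.linalg.norm(P[0]-P[1]))
d=P[0]-P[1];y=np.arctan2(d[1],d[0]);print(y)
# hub rim
H=plane(f2,np.array([[282,243],[358,243.]]),0.112);print(H.mean(0),np.linalg.norm(H[0]-H[1]))
c=P.mean(0);print(need([c[0],c[1],.132+.054],y))
E
```

```text
t 3.05 pos [ 0.5435 -0.0269  0.2712] rot [ 3.141 -0.     0.415] F [-0.  -0.3 -0.3] M [-0.01  0.02  0.  ] w 0.0852 0.0 q7 -1.37
[[ 0.58838834 -0.00589532  0.147     ]
 [ 0.50331357 -0.05105971  0.147     ]] [ 0.54585095 -0.02847751  0.147     ] 0.09631997299480723
0.4880443851205763
[ 0.54657795 -0.02844689  0.112     ] 0.05289560729348274
(array([ 1.5,  2.4, 85.3]), array([ 0.001, -0.   , -0.074]))
```

```bash
python3 -m jog '[[[2,-1,20,0,0,-0.04,1],[1.5,-1,20,0,0,-0.035,0.6],[0,0,5,0,0,0,0.5],[0,0,0,0,0,0,0.5],[0,0,0,0,0,0,0.5]]]'
python3 - <<'E'
from h import *
s=st();f=bot.grab_frame("wrist");cv2.imwrite("pics/w2.png",f["img"][:,:,::-1])
np.save("w2.npy",np.r_[s["position"],s["tool_rot"]])
print([(d["conf"],d["xyz"]) for d in bot.spot_point("nut_grip",f)][:3])
st()
E
```

```text
clock: 3.6
position: [0.5463, -0.023, 0.2268]
tool_rot: [3.141, -0.001, 0.489]
force: [0.2, -0.3, 0.5]
grip_width: 0.0423
finger_force: 0.0
t 3.6 pos [ 0.5463 -0.023   0.2268] rot [ 3.141e+00 -1.000e-03  4.890e-01] F [ 0.2 -0.3  0.5] M [ 0.05  0.01 -0.01] w 0.0423 0.0 q7 -1.34
[(0.75, [0.5426, -0.0194, 0.133])]
t 3.7 pos [ 0.5464 -0.0229  0.2268] rot [ 3.141e+00 -1.000e-03  4.900e-01] F [ 0.3 -0.6  1.4] M [-0.04  0.03  0.02] w 0.0428 0.0 q7 -1.34
```

View pics/w2.png

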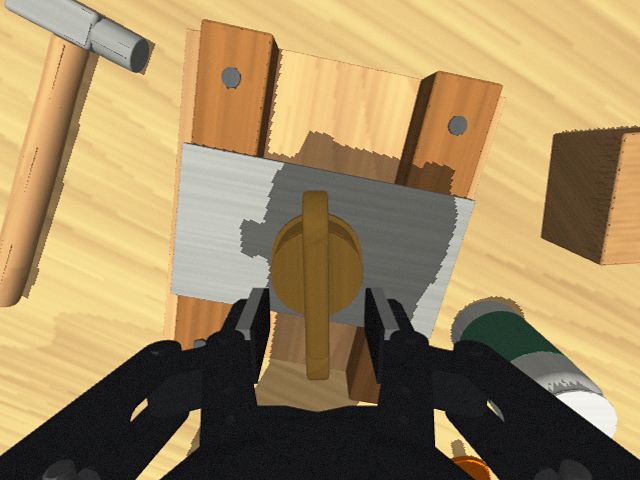

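Fin runs (316,191)–(317,380), centred between pads (268, 367) and aligned.

```bash
python3 - <<'E'
from h import *
p=np.load("w2.npy");f=bot.grab_frame("wrist")
R=Ro.from_euler("xyz",p[3:]).as_matrix();T=np.array(f["tool_from_camera"])
Rw=R@T[:3,:3];c=R@T[:3,3]+p[:3];f2=dict(f,R=Rw.T,t=-Rw.T@c)
P=plane(f2,np.array([[315.5,191],[317,379.]]),0.147);d=P[0]-P[1];y=np.arctan2(d[1],d[0])
print(P.mean(0),np.linalg.norm(d),y)
H=plane(f2,np.array([[271,265],[363,265.]]),0.112);print(H.mean(0),np.linalg.norm(H[0]-H[1]))
c=P.mean(0);print(need([c[0],c[1],.19],y))
E
```

```text
[ 0.54832284 -0.02209768  0.147     ] 0.09737498757139282 0.49560236594492896
[ 0.54921082 -0.02206107  0.112     ] 0.052645259863007166
(array([ 2.1,  0.2, 36.7]), array([ 0.001, -0.001, -0.006]))
```

```bash
python3 -m jog '[[[1,0,18,0,0,-0.006,0.5],[1,0,18,0,0,0,0.4],[0,0,0,0,0,0,0.25],[0,0,0,0,0,0,0.2],[0,0,0,0,0,0,0.2]]]' 20
python3 - <<'E'
from h import *
s=st()
f=bot.grab_frame("scene");cv2.imwrite("pics/s_before.png",f["img"][:,:,::-1])
m=max(bot.trace("nut",f),key=lambda d:d["region"][:,250:].sum())["region"];v,u=np.nonzero(m);print(u.mean(),v.mean(),v.min(),v.max(),m.sum())
f=bot.grab_frame("wrist");cv2.imwrite("pics/w3.png",f["img"][:,:,::-1])
E
```

```text
clock: 4.25
position: [0.5482, -0.0218, 0.1909]
tool_rot: [3.141, -0.001, 0.497]
force: [0.2, -0.4, -0.1]
grip_width: 0.0171
finger_force: 0.0
t 4.25 pos [ 0.5482 -0.0218  0.1909] rot [ 3.141e+00 -1.000e-03  4.970e-01] F [ 0.2 -0.4 -0.1] M [ 0.04 -0.01 -0.  ] w 0.0171 0.0 q7 -1.35
300.78563411896744 256.3052749719416 241 275 891
```

View pics/w3.png

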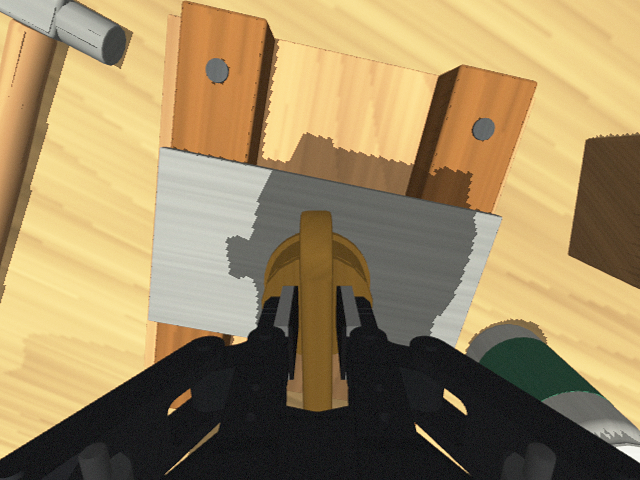

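```bash
cat > drop.py <<'E'
from h import *
s=st();f=bot.grab_frame("wrist")
print([(d["conf"],d["xyz"]) for d in bot.spot_point("nut_grip",f)][:2],[(d["conf"],d["xyz"]) for d in bot.spot_point("nut",f)][:2])
f=bot.grab_frame("scene")
print([(d["conf"],d["xyz"]) for d in bot.spot_point("nut_grip",f) if d["xyz"][1]>-.2],[(d["conf"],d["xyz"]) for d in bot.spot_point("nut",f) if d["xyz"][1]>-.2])
for d in bot.trace("nut",f):
    v,u=np.nonzero(d["region"])
    if u.mean()>250: print(u.mean(),v.mean(),v.min(),v.max(),len(u))
cv2.imwrite(f"pics/s{s['clock']:.2f}.png",cv2.resize(f["img"][200:320,220:380,::-1],None,fx=4,fy=4,interpolation=2))
E
python3 -m jog '[[[0,0,0,0,0,0,0.175],[0,0,0,0,0,-0.07,0.175],[0,0,0,0,0,-0.07,0.175],[0,0,0,0,0,-0.07,0.175],[0,0,0,0,0,0,0.175]]]' 
python3 drop.py
```

```text
clock: 4.9
position: [0.5478, -0.0218, 0.1901]
tool_rot: [-3.142, -0.0, 0.708]
force: [0.6, -0.2, 0.7]
grip_width: 0.0149
finger_force: 0.2
t 4.9 pos [ 0.5478 -0.0218  0.1901] rot [-3.142 -0.     0.708] F [ 0.6 -0.2  0.7] M [ 0.14  0.04 -0.06] w 0.0149 0.23297926854244366 q7 -1.18
[(0.65, [0.5446, -0.0226, 0.1324]), (0.36, [0.5451, -0.0186, 0.0015])] [(0.97, [0.5423, -0.0261, 0.0717])]
[(0.89, [0.5447, -0.0246, 0.1321])] [(0.72, [0.5457, -0.0249, 0.0761])]
300.4116279069767 256.44302325581396 241 275 860
```

```bash
python3 -m jog '[[[0,0,0,0,0,-0.06,0.175],[0,0,0,0,0,-0.06,0.175],[0,0,0,0,0,-0.06,0.175],[0,0,0,0,0,-0.06,0.175],[0,0,0,0,0,0,0.175]]]' 
python3 drop.py
```

```text
clock: 5.75
position: [0.5478, -0.0218, 0.1899]
tool_rot: [-3.141, -0.0, 0.947]
force: [0.3, 0.3, 0.5]
grip_width: 0.0148
finger_force: 0.3
t 5.75 pos [ 0.5478 -0.0218  0.1899] rot [-3.141 -0.     0.947] F [0.3 0.3 0.5] M [ 0.1  -0.01  0.01] w 0.0148 0.2521636355595547 q7 -0.99
[(0.74, [0.5431, -0.0219, 0.1325])] [(0.78, [0.5415, -0.0249, 0.0752])]
[(0.88, [0.5459, -0.0249, 0.1314]), (0.2, [0.4871, 0.1984, 0.0147])] [(0.66, [0.5458, -0.0247, 0.0748])]
299.7332601536773 257.53238199780463 241 275 911
```

```bash
python3 -m jog '[[[0,0,0,0,0,-0.06,0.175],[0,0,0,0,0,-0.06,0.175],[0,0,0,0,0,-0.06,0.175],[0,0,0,0,0,0,0.175]]]' 
python3 drop.py
```

```text
clock: 6.5
position: [0.5476, -0.0219, 0.1898]
tool_rot: [-3.141, 0.0, 1.127]
force: [-2.7, -1.3, -2.2]
grip_width: 0.0149
finger_force: 0.0
t 6.5 pos [ 0.5476 -0.0219  0.1898] rot [-3.141  0.     1.127] F [-2.7 -1.3 -2.2] M [-0.03  0.1   0.01] w 0.0149 0.0 q7 -0.84
[(0.55, [0.5409, -0.027, 0.124])] [(0.84, [0.542, -0.0275, 0.067])]
[(0.63, [0.5468, -0.0251, 0.1242])] [(0.92, [0.5458, -0.0271, 0.0665])]
300.3693901035673 260.7042577675489 241 279 869
```

Nut dropped about 8 mm. Now lowering the tool and turning forward.

```bash
python3 -m jog '[[[0,0,8,0,0,0,0.175],[0,0,0,0,0,0.07,0.165],[0,0,0,0,0,0.07,0.16],[0,0,0,0,0,0.07,0.16],[0,0,0,0,0,0,0.16]]]' 
python3 drop.py
python3 -m jog '[[[0,0,0,0,0,0.06,0.16],[0,0,0,0,0,0.06,0.16],[0,0,0,0,0,0.06,0.16],[0,0,0,0,0,0.06,0.16],[0,0,0,0,0,0,0.16]]]' 
python3 drop.py
```

```text
clock: 7.35
position: [0.5476, -0.0218, 0.1814]
tool_rot: [-3.141, 0.001, 0.915]
force: [-1.1, 0.4, -0.9]
grip_width: 0.0141
finger_force: 0.4
t 7.35 pos [ 0.5476 -0.0218  0.1814] rot [-3.141e+00  1.000e-03  9.150e-01] F [-1.1  0.4 -0.9] M [-0.01  0.2   0.03] w 0.0141 0.3688687852991279 q7 -1.02
[(0.88, [0.5437, -0.0212, 0.1241])] [(0.94, [0.5453, -0.0308, 0.0624])]
[] [(0.81, [0.546, -0.0266, 0.0652])]
300.99876998769986 261.14145141451417 242 278 813
clock: 8.2
position: [0.5479, -0.0218, 0.1819]
tool_rot: [3.141, -0.0, 0.676]
force: [-0.1, 0.6, -0.2]
grip_width: 0.0138
finger_force: 0.2
t 8.2 pos [ 0.5479 -0.0218  0.1819] rot [ 3.141 -0.     0.676] F [-0.1  0.6 -0.2] M [-0.01  0.06 -0.01] w 0.0138 0.18416420123685384 q7 -1.21
[(0.6, [0.5485, -0.0193, 0.1255])] [(0.75, [0.5448, -0.0265, 0.0659])]
[(0.8, [0.5484, -0.0245, 0.1222])] [(0.87, [0.5457, -0.0297, 0.0648])]
300.993413830955 259.9549945115258 243 278 911
```

```bash
for i in 1 2; do python3 -m jog '[[[0,0,0,0,0,0.05,0.16],[0,0,0,0,0,0.05,0.16],[0,0,0,0,0,0.05,0.16],[0,0,0,0,0,0,0.16]]]' >/dev/null
python3 -c "
from h import *
st()"; done; python3 drop.py
```

```text
t 8.95 pos [ 0.5478 -0.0218  0.1819] rot [3.142 0.    0.526] F [-0.1 -1.1 -0.6] M [-0.03  0.01 -0.01] w 0.0134 0.2971289550077927 q7 -1.33
t 9.35 pos [ 0.5478 -0.0218  0.1819] rot [3.141 0.    0.378] F [ 0.3 -0.2 -0.6] M [-0.04  0.06  0.07] w 0.0137 0.16488761093569337 q7 -1.45
t 9.35 pos [ 0.5478 -0.0218  0.1819] rot [3.141 0.    0.378] F [ 0.3 -0.2 -0.6] M [-0.04  0.06  0.07] w 0.0137 0.16488761093569337 q7 -1.45
[(0.56, [0.5476, -0.0204, 0.12])] [(0.77, [0.5433, -0.0268, 0.0627])]
[(0.56, [0.5454, -0.0225, 0.1178])] [(0.59, [0.5464, -0.0262, 0.0628])]
301.96619411123226 260.19629225736094 245 278 917
```

```bash
for i in 1 2 3; do python3 -m jog '[[[0,0,0,0,0,0.05,0.16],[0,0,0,0,0,0.05,0.16],[0,0,0,0,0,0,0.16]]]' >/dev/null
python3 -c "
from h import *
st()"; done
```

```text
t 10.0 pos [ 0.5478 -0.0218  0.1819] rot [3.141 0.    0.276] F [ 0.5 -0.1 -1. ] M [-0.15 -0.01  0.01] w 0.0138 0.32411548141226376 q7 -1.54
t 10.3 pos [ 0.5477 -0.0219  0.1818] rot [3.141 0.    0.177] F [-0.6 -1.2 -1.4] M [-0.27  0.1  -0.01] w 0.0135 0.6255844209044881 q7 -1.61
t 10.6 pos [ 0.5477 -0.022   0.1818] rot [3.141 0.    0.078] F [-0.9 -3.1 -1.5] M [-0.64  0.18  0.03] w 0.0137 2.336512342299102 q7 -1.69
```

```bash
python3 -m jog '[[[0,1,0,0,0,0.04,0.16],[0,0,0,0,0,0.04,0.16],[0,0,0,0,0,0,0.16]]]' >/dev/null
python3 drop.py;  python3 -m jog '[[[0,0,0,0,0,0.04,0.16],[0,0,0,0,0,0.04,0.16],[0,0,0,0,0,0,0.16]]]' >/dev/null
python3 -c "
from h import *
st()"
```

```text
t 10.9 pos [ 0.5478 -0.0228  0.1819] rot [ 3.141e+00  0.000e+00 -1.000e-03] F [-1.  -1.  -1.4] M [-0.31  0.12  0.02] w 0.0136 1.477723937277915 q7 -1.75
[(0.6, [0.5455, -0.0202, 0.1191])] [(0.77, [0.3601, -0.3102, -0.0007]), (0.56, [0.5425, -0.0224, 0.0612])]
[(0.89, [0.5433, -0.0186, 0.1187]), (0.35, [0.5393, -0.0211, 0.0634])] [(0.78, [0.5441, -0.0261, 0.0623])]
302.0287859824781 261.3817271589487 243 279 799
t 11.55 pos [ 0.5478 -0.0229  0.1819] rot [ 3.141  0.    -0.083] F [-1.3 -2.5 -0.5] M [-0.66  0.31  0.09] w 0.0136 3.1653617849224247 q7 -1.82
```

```bash
for i in 1; do python3 -m jog '[[[-0.5,1,0,0,0,0.04,0.16],[0,0,0,0,0,0.04,0.16],[0,0,0,0,0,0,0.16]]]' >/dev/null
python3 -c "
from h import *
st()";  python3 -m jog '[[[0,0,0,0,0,0.04,0.16],[0,0,0,0,0,0.04,0.16],[0,0,0,0,0,0,0.16]]]' >/dev/null
python3 -c "
from h import *
st()"; done
```

```text
t 11.85 pos [ 0.5473 -0.0237  0.1819] rot [ 3.142 -0.    -0.162] F [ 0.1 -1.1 -3. ] M [-0.38  0.12  0.05] w 0.0138 2.868193514586892 q7 -1.88
t 12.15 pos [ 0.5473 -0.0239  0.1819] rot [ 3.141 -0.    -0.242] F [-0.1 -5.5 -3. ] M [-0.92 -0.02  0.28] w 0.0134 10.115540132392198 q7 -1.94
```

```bash
python3 -m jog '[[[0,1,0,0,0,0,0.16],[0,0,0,0,0,0,0.16]]]' >/dev/null
python3 drop.py;  python3 -m jog '[[[0,0,0,0,0,0.04,0.16],[0,0,0,0,0,0,0.16]]]' >/dev/null
python3 -c "
from h import *
st()"
```

```text
t 12.35 pos [ 0.5472 -0.0242  0.1819] rot [-3.141 -0.    -0.241] F [ 0.8  1.3 -4.7] M [ 0.26 -0.34  0.21] w 0.0135 8.209872243460268 q7 -1.94
[(0.88, [0.5437, -0.0206, 0.1215])] [(0.67, [0.5426, -0.0275, 0.0619])]
[(0.93, [0.5447, -0.025, 0.1207]), (0.18, [0.5408, -0.0261, 0.0668])] [(0.95, [0.5455, -0.0249, 0.0616])]
302.48253557567915 262.58344113842173 243 279 773
t 12.9 pos [ 0.5472 -0.0247  0.1819] rot [-3.142 -0.    -0.284] F [ 2.9  2.1 -4.8] M [ 0.34 -0.62  0.3 ] w 0.0138 12.46721651405096 q7 -1.98
```

```bash
python3 -m jog '[[[0.5,-0.5,0,0,0,0.04,0.16],[0,0,0,0,0,0,0.16]]]' >/dev/null
python3 -c "
from h import *
st()"; python3 -m jog '[[[0,0,0,0,0,0.03,0.16],[0,0,0,0,0,0,0.16]]]' >/dev/null
python3 -c "
from h import *
st()"
```

```text
t 13.1 pos [ 0.5474 -0.0247  0.1819] rot [ 3.141e+00  1.000e-03 -3.230e-01] F [-1.3 -1.5 -0.3] M [-0.26  0.24  0.69] w 0.0136 22.55765626206994 q7 -2.01
t 13.3 pos [ 0.5474 -0.0248  0.1819] rot [ 3.141  0.    -0.354] F [-2.5 -3.2  0.6] M [-0.75  0.49  0.92] w 0.0138 29.168947655707598 q7 -2.03
```

```bash
python3 -m jog '[[[0,0,0,0,0,-0.04,0.18],[0,0,0,0,0,0,0.3],[0,0,0,0,0,0,0.5],[0,0,0,0,0,0,0.5]]]' 
python3 drop.py
```

```text
clock: 13.7
position: [0.5477, -0.0243, 0.182]
tool_rot: [-3.141, -0.0, -0.314]
force: [-0.1, 1.1, 0.2]
grip_width: 0.0426
finger_force: 0.0
t 13.7 pos [ 0.5477 -0.0243  0.182 ] rot [-3.141 -0.    -0.314] F [-0.1  1.1  0.2] M [-0.01 -0.03  0.01] w 0.0426 0.0 q7 -2.0
[(0.89, [0.5435, -0.0212, 0.1212])] [(0.94, [0.5417, -0.0291, 0.0631])]
[(0.92, [0.547, -0.0227, 0.1219])] [(0.65, [0.5452, -0.0255, 0.0644])]
303.95212765957444 263.6808510638298 245 279 752
```

```bash
python3 -m jog '[[[0,0,-30,0,0,0,0.6],[0,0,-30,0,0,0,0.8],[0,0,-20,0,0,0,1],[0,0,0,0,0,0,1],[0,0,0,0,0,0,1]]]' 
python3 - <<'E'
from h import *
s=st();f=bot.grab_frame("wrist");g=bot.grab_frame("scene")["img"]
a=f["img"][120:420,120:520];b=cv2.resize(g[200:320,220:380],(400,300),interpolation=2)
cv2.imwrite("pics/fin.png",np.hstack([a,b])[:,:,::-1])
E
```

```text
clock: 14.55
position: [0.5477, -0.0244, 0.262]
tool_rot: [-3.141, -0.001, -0.313]
force: [-0.9, 0.8, -0.5]
grip_width: 0.0852
finger_force: 0.0
t 14.55 pos [ 0.5477 -0.0244  0.262 ] rot [-3.141e+00 -1.000e-03 -3.130e-01] F [-0.9  0.8 -0.5] M [-0.03  0.02  0.01] w 0.0852 0.0 q7 -1.99
```

View pics/fin.png

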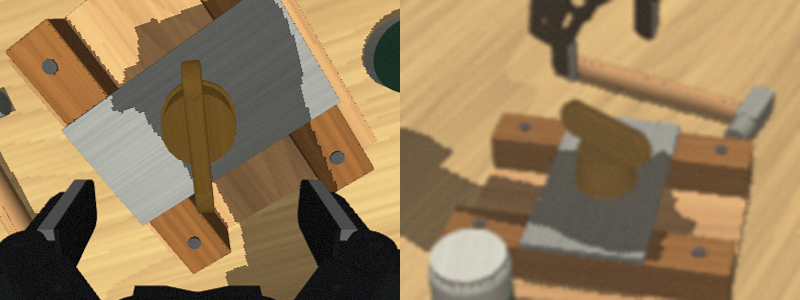

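The wing nut sits flat on the plate. The fin, from (190,62) to (203,212) in the crop, stayed where I left it at yaw ≈ -0.24 after release. The fingers are clear of it.

```bash
python3 -c "
from workcell import bot
print(bot.job_done())"
```

```text
the job is handed in; nothing more can be done
None
```

I turned the nut back until it dropped about 8 mm into the thread, ran it down onto the plate, released it and handed the job in. The last tightening step reached about 0.92 N m, past the 0.5 N m guide and close to the 1 N m that forces the thread. Seating was judged from torque and camera estimates, and the hand-in returned no verdict.

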